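Set the eccentric bolt and prove the gap with a gauge block

ROBOT

A 6-joint arm with a two-finger parallel gripper is mounted at the origin on a cart in front of the work surface, level with it; the furniture and walls round the work are solid. World frame = base frame: x ahead of the robot, y to its left, z up, the work surface at z = 0. Lengths are in m, angles in rad, forces in N, time in s.
With the tool pointing down it reaches from about 0.25 to 0.8 m from the base axis. Payload 8.5 kg.
Tool frame: the origin (TCP) lies where the fingers leave the gripper's body, on its centre line; the fingertips stand 73 mm ahead of it and the grasp point (between the pads) lies 54 mm ahead of it; z points along the fingers, y is the line along which they close (so a half turn about z gives the same grasp; the last joint's range is limited). The gripper opens to 85 mm and grips with 20 to 120 N. Pads are 22 mm wide; open, the fingers measure 114 mm over their backs; the gripper's body (76 mm by 85 mm) begins 54 mm behind the grasp point. The pads swing forward as they close: fully open they stand 13 mm farther back than shut.
Start: joints at [-1.336, 0.238, -0.013, 1.319, 0, 1.571], TCP at [0.122, -0.511, 0.304] pointing down, gripper open.
Joint ranges: [-2.66, 2.66], [-1.03, 1.9], [-1.14, 1.46], [-1.82, 2.27], [-1.45, 1.34], [-3.14, 3.14]. Speed limits (rad/s): [2.22, 2.22, 2.79, 3.14, 3.14, 3.14].

INTERFACE

Orientations are given as a unit quaternion [x, y, z, w].
In Python, from cell import status, capture, camera_params, finish_job gives the robot as it stands.
- The arm moves only by the tool drive_tool, never from a script. Its argument "steps" is a list of rows, each an object with "linear": the shift along the tool's x, y, z normalised to -1 to 1, where 1 is 0.02 m, a list of three; "angular": the turn, a rotation vector about the tool's x, y, z normalised to -1 to 1, where 1 is 45 degrees, a list of three; "fingers": the finger opening in mm, from 0 to 85.4. In form: [{"linear": [dx, dy, dz], "angular": [rx, ry, rz], "fingers": fingers}, ...]. A call has exactly 10 rows; each row shifts and turns the commanded pose from where the row before left it, along the tool's axes as they then stand; what a row does not reach is not made up. A row lasts 1/10 s, in which the tool goes at most 50 mm and 8.59 degrees, less where a joint would pass 70% of its speed; a pose out of reach is approached as far as the arm can. A call with a number of a shift or a turn outside -1 to 1 is refused whole. A call with a gripper value outside its range is refused whole. The fingers move at their own pace and stop on an object; the grip force is fixed at half the most. Time passes only in rows, so rows that do not move let the fingers close, or fill a call up. It gives the time, the measured TCP pose, the force, the opening and the grip force at its end, in the units of the state.
- status.state(): the state, without advancing time (a new reading comes with each control period).
- capture(name): name is "side" or "top"; returns (picture, depth): 420x560x3 uint8, blue, green, red; 420x560 float32, m along the optical axis (not along the pixel's ray), 0 where there is no reading.
- camera_params(name): a dict with "fx", "fy", "cx", "cy" (pixels), "R" (3x3) and "t" (3): a world point X has camera coordinates R X + t. Camera axes: x right, y down, z forward; pixel columns grow to the right and rows downward; lengths in m; the calibration is good to about 2 mm. A picture is of the moment at which its call begins. camera_params takes no time and is no camera call.
- finish_job(): hands the job in; it is judged then, once.
The state is a dict: "time_s": time; "qpos": joint angles; "dq": joint speeds; "effort": joint torques, N m; "tcp_pos": TCP position; "orientation": TCP orientation; "wrist_force": force on the tool from outside, world axes, zero at the start; "torque": the same for the moment, N m; "width": finger opening in m; "gripper_force": force on a finger pad.
Only numpy, scipy, OpenCV 4.12 (cv2) and the standard library are available. Lean on these libraries where they do the work, as an engineer would, in place of code of your own. Each camera call takes 0.05 s, during which the arm holds its last target. There are 200 camera calls.

TASK

First open the gap of the blue gap fixture by turning the eccentric bolt clockwise until its black bar lies parallel to the steel fence with the red end on the red mark of the plate. Then use the cream two-bore block as the gauge: set it flat on the plate in front of the gap, crosswise, and slide it along the plate straight through between fence and brass disc. Leave it lying flat on the plate just beyond the disc, still crosswise, with the bolt still on its mark.

Things in the scene. Friction and masses are not known exactly. Their poses are not given: they have to be found in the camera images.
- gap_fixture: Fixed blue plate, x -120 to 120, y -105 to 75 mm, 10 mm thick. Origin: underside, under the lane's centre line; x along the lane (sliding direction), z up. Steel fence 14 mm high, face at y = 36, x -15 to 115, plus a half-round lead-in to x = -27. Brass disc (44 mm across, 14 high) pivots at x 0, y -58. Set the gauge down near x = -75; leave it near x = 70. Red mark from pivot along +x.
- ecc_bolt (a joint): Turn of the bolt (rad), growing clockwise from above. 0: red end of the bar points at the fence (fixture +y), disc nearest it, gap 62 mm. 1.571: bar parallel to the fence, red end on the red mark (fixture +x), gap 72 mm, right for the gauge. Gap = 72 - 10 cos(turn) mm. Range 0 to 3.1, starts at 0.2 to 0.6, stays where left (friction 0.15 N m).
- bolt_grip (a point): Point on the bolt's pivot axis, in its bar, 40 mm above the main bench (z = 0). The black bar, one end red, is centred on the axis: 60 mm long, 12 wide, 22 high, from 28 to 50 mm above the bench. The point turns with the bar: y along it to the red end, z up.
- bore_block: The gauge: loose cream rectangular block with two bores, 40 mm along its x, 66 along its y, 28 high, 0.11 kg. Origin: centre of its underside. Lies flat on the grey side bench (5 mm above the main bench) right of the fixture; the cream half-round formers are not gauges. Crosswise in the lane: its 66 mm side points from fence to disc, its x along the lane, either way round.

How it is judged:
On the way, in this order (a step that is already met when the one before it is completed fails the run):
1. the bolt is turned to its mark (value of joint ecc_bolt between 1.31 and 1.83 rad), for 0.2 s.
2. the gauge is down on the plate in front of the gap (x of bore_block in the frame of gap_fixture between -0.125 and -0.035 m and y of bore_block in the frame of gap_fixture between -0.025 and 0.025 m and z of bore_block in the frame of gap_fixture below 0.017 m), for 0.1 s.
3. the gauge slides on the plate through the gap (x of bore_block in the frame of gap_fixture between -0.015 and 0.03 m and z of bore_block in the frame of gap_fixture below 0.017 m), for 0.05 s.
At the end, for the whole second after the job is handed in: The bolt stands within 15 degrees of its mark; the gauge block has passed the gap and lies at rest flat on the plate, its middle 42 to 110 mm beyond the pivot along the lane, within 25 mm of the lane's centre line and within 17 degrees of crosswise (all of step 1 and x of bore_block in the frame of gap_fixture between 0.042 and 0.11 m and y of bore_block in the frame of gap_fixture between -0.025 and 0.025 m and z of bore_block in the frame of gap_fixture between 0.006 and 0.015 m and angle between bore_block's own z axis and vertical below 0.12 rad and angle between the x axis of bore_block and the x axis of gap_fixture, either way round below 0.3 rad and linear speed of bore_block below 0.02 m/s); the robot touches nothing.
It also fails if it takes over 58 s, if anything falls off the work surface, if the arm or the gripper's body presses on something with over 40 N, if the wrist force passes 120 N, or if a joint passes its speed limit or range.

## Working session

There is one attempt and no reset: what is moved stays moved. The work goes in short steps, Python scripts to look and compute and a tool call to move; the robot and the scene stay as the last step left them, time stands still between calls to the robot, and variables do not carry over. Pictures are saved under pics/ and viewed, at most 10 in all, crops included, and the job is handed in when it is done.

Besides the shell and the picture viewer there is one more tool, called after "Emit:" by a JSON object that holds its "api" and its "payload". drive_tool: Moves the arm, as the interface text tells. Scaled input: -1 to 1 covers 0.02 m each way for a shift and 45 degrees each way for a turn. Its arguments: {"type":"object","properties":{"steps":{"type":"array","items":{"type":"object","properties":{"linear":{"type":"array","items":{"type":"number"}},"angular":{"type":"array","items":{"type":"number"}},"fingers":{"type":"number"}}}}},"required":["steps"]}

```bash
mkdir -p pics
python3 - <<'E'
from cell import status,capture,camera_params
import cv2,numpy as np
s=status.state();print(s)
for n in("top","side"):
    p,d=capture(n);cv2.imwrite(f"pics/{n}0.png",p);np.save(f"{n}0.npy",d);print(n,camera_params(n))
E
```

```text
{'time_s': 0.0, 'qpos': array([-1.33600984e+00,  2.38773834e-01, -1.42304899e-02,  1.31921015e+00,
        1.09700812e-05,  1.57079849e+00]), 'dq': array([-0.00066161,  0.00137955, -0.00172467, -0.0012298 , -0.00014093,
        0.00047476]), 'effort': array([-2.90130214e-03, -5.38769281e+01,  3.46437979e+01,  1.82870496e-02,
       -1.53635592e-04, -6.15459470e-06]), 'tcp_pos': array([ 0.12206501, -0.51029851,  0.30329045]), 'orientation': array([ 9.93117200e-01,  1.17122685e-01, -7.76028280e-05, -7.04835319e-04]), 'wrist_force': array([-0.07272224,  0.51655066, -0.08056177]), 'torque': array([ 0.01531037, -0.04753722, -0.01564865]), 'gripper_force': 0.0, 'width': 0.08555984230707592}
top {'fx': 500.3309494497335, 'fy': 500.3309494497335, 'cx': 272.8602152632107, 'cy': 217.91433073069427, 'R': array([[ 7.70179453e-05, -9.99565361e-01,  2.94802325e-02],
       [-9.90677990e-01, -4.09219667e-03, -1.36163039e-01],
       [ 1.36224496e-01, -2.91949305e-02, -9.90247718e-01]]), 't': array([-0.05009847,  0.54035376,  0.99116146])}
side {'fx': 519.7739353704197, 'fy': 519.7739353704197, 'cx': 273.21281141823033, 'cy': 207.9890656113672, 'R': array([[ 0.99599427,  0.08874109, -0.01097414],
       [ 0.05033188, -0.65783601, -0.75147753],
       [-0.07390611,  0.74791497, -0.6596674 ]]), 't': array([-0.51757532, -0.01145326,  1.20935625])}
```

View pics/top0.png

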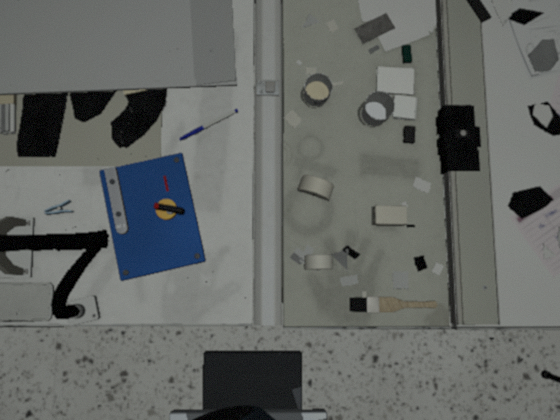

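View pics/side0.png

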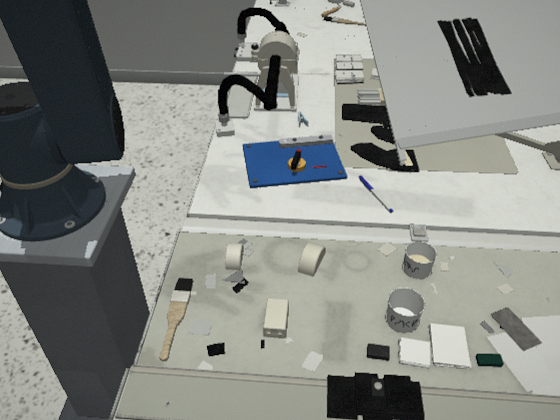

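```bash
cat > h.py <<'E'
import cv2,numpy as np
from cell import status,capture,camera_params
def cloud(n,d):
    c=camera_params(n);v,u=np.mgrid[:420,:560]
    P=np.stack([(u-c['cx'])/c['fx']*d,(v-c['cy'])/c['fy']*d,d],-1)
    return (P-c['t'])@c['R']
def ray(n,uv,z):
    c=camera_params(n);uv=np.atleast_2d(np.asarray(uv,float))
    r=np.c_[(uv[:,0]-c['cx'])/c['fx'],(uv[:,1]-c['cy'])/c['fy'],np.ones(len(uv))]@c['R']
    o=-c['R'].T@c['t'];return o+r*((z-o[2])/r[:,2])[:,None]
def rect(P):
    return cv2.minAreaRect((P[:,:2]*1000).astype(np.float32))
def big(m):
    n,l,s,_=cv2.connectedComponentsWithStats(m.astype(np.uint8));return l==1+np.argmax(s[1:,4])
E
python3 - <<'E'
from h import *
p=cv2.imread("pics/top0.png");d=np.load("top0.npy");W=cloud("top",d)
hsv=cv2.cvtColor(p,cv2.COLOR_BGR2HSV);H,S,V=cv2.split(hsv)
b=big((H>100)&(H<130)&(S>120)&(np.mgrid[:420,:560][1]<230))
cs,_=cv2.findContours(b.astype(np.uint8),0,2);c=max(cs,key=len).reshape(-1,2)
print("plate",rect(ray("top",c,.01)), cv2.boxPoints(rect(ray("top",c,.01))).round(1).tolist(), np.median(W[b][:,2]))
v,u=np.mgrid[:420,:560]
roi=(u>365)&(u<420)&(v>195)&(v<235)
print("z",np.percentile(W[roi][:,2],[5,50,80,90,95]))
g=big(roi&(W[...,2]>.026)&(W[...,2]<.045))
print("block",g.sum(),rect(W[g]),W[g].mean(0))
cm=big(roi&(V>130)&(S>20)); print("cream",cm.sum()); cc,_=cv2.findContours(cm.astype(np.uint8),0,2);q=max(cc,key=len).reshape(-1,2);print(rect(ray("top",q,.033)))
for k,m in dict(red=((H<8)|(H>172))&(S>120)&(v>150)&(v<240)&(u<230)).items():
    n,l,s,ct=cv2.connectedComponentsWithStats(m.astype(np.uint8))
    for i in range(1,n):
        if s[i,4]>3: print(k,s[i],ct[i],ray("top",ct[i],.01),ray("top",ct[i],.05))
roi=(u>140)&(u<200)&(v>190)&(v<230)
t=big(roi&(W[...,2]>.038)&(W[...,2]<.06));print("bar",t.sum(),rect(W[t]),W[t].mean(0))
y=big(roi&(H>12)&(H<35)&(S>100));print("disc",ray("top",[u[y].mean(),v[y].mean()],.024))
o=np.hstack([cv2.resize(p[145:285,90:215],None,fx=3,fy=3),cv2.resize(p[145:285,290:415],None,fx=3,fy=3)])
cv2.imwrite("pics/c1.png",o)
E
```

```text
plate ((549.0556640625, 204.85208129882812), (235.6266326904297, 176.0189208984375), 13.228388786315918) [[414.20001220703125, 263.6000061035156], [454.5, 92.19999694824219], [683.9000244140625, 146.10000610351562], [643.5999755859375, 317.5]] 0.010355834339720484
z [0.00247689 0.006596   0.03223458 0.03398739 0.03504486]
block 611 ((550.4147338867188, -294.2213134765625), (66.80392456054688, 39.754764556884766), 89.1515884399414) [ 0.54996531 -0.29385393  0.03309075]
cream 91
((549.2631225585938, -278.02850341796875), (31.53369903564453, 25.331382751464844), 0.2742586135864258)
red [164 177   4  13  20] [165.65 183.  ] [[0.61801478 0.17751323 0.01      ]] [[0.60969353 0.17000506 0.05      ]]
red [154 203   6   6  22] [156.54545455 205.5       ] [[0.56963489 0.19515897 0.01      ]] [[0.56316276 0.18697636 0.05      ]]
bar 196 ((560.1043090820312, 164.4578094482422), (60.96751022338867, 12.531621932983398), 79.69082641601562) [0.55937241 0.16345924 0.04919912]
disc [[0.54983812 0.1758758  0.024     ]]
```

View pics/c1.png

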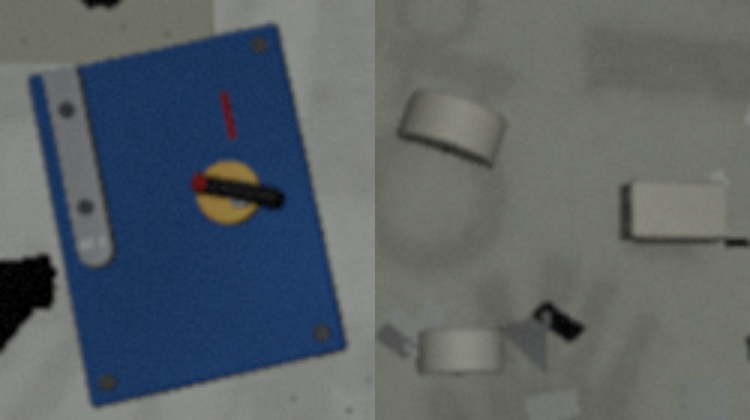

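Run:
```python
from h import *
for n in("top","side"):
    W=cloud(n,np.load(n+"0.npy"));ok=np.load(n+"0.npy")>0
    print(n)
    for x0 in np.arange(.1,1.1,.1):
        print("%.1f"%x0,[("%3d"%(1000*np.percentile(W[m][:,2],99)) if m.sum()>10 else " . ") for y0 in np.arange(-.5,.6,.1) for m in [ok&(W[...,0]>=x0)&(W[...,0]<x0+.1)&(W[...,1]>=y0)&(W[...,1]<y0+.1)]])
```

```text
top
0.1 ['-886', '-887', '-887', '  3', '236', '237', '  3', '-887', '-887', '-887', '-888']
0.2 ['-886', '-889', '-886', '-889', '277', '222', '-887', '-887', '-887', '-886', '-888']
0.3 [' 41', ' 16', ' 18', '  9', '  9', '  4', '  4', '  4', '178', ' 11', '  9']
0.4 [' 41', ' 10', '  9', ' 38', '  9', ' 10', ' 14', '175', '180', '137', ' 12']
0.5 [' 41', ' 35', ' 36', ' 41', '  8', '  4', ' 52', '131', ' 17', '108', '  8']
0.6 [' 50', ' 10', '  9', ' 43', '  8', '  4', ' 14', ' 27', ' 12', ' 13', '  6']
0.7 [' 65', ' 21', ' 58', ' 48', '  9', '180', '156', '157', '159', '159', ' 20']
0.8 [' 41', ' 15', ' 57', ' 54', ' 16', '202', '177', '178', '179', '180', ' 20']
0.9 [' 41', ' 18', ' 14', '  9', '  8', '207', '185', '185', '186', '186', ' . ']
1.0 [' 46', ' 13', ' 12', '  9', '  7', '  4', ' . ', ' . ', ' . ', ' . ', ' . ']
side
0.1 [' . ', ' . ', ' . ', '507', '480', '446', '  2', ' . ', ' . ', ' . ', ' . ']
0.2 [' . ', ' . ', ' . ', ' . ', '501', '226', ' . ', ' . ', ' . ', ' . ', ' . ']
0.3 [' 39', ' 14', ' 16', '  7', '  6', '  2', '  2', '  2', '174', '  9', ' 53']
0.4 [' 39', '  8', '  8', ' 36', '  7', '  8', ' 12', '173', '178', '135', '176']
0.5 [' 39', ' 33', ' 34', ' 39', '  6', '  2', ' 50', '131', ' 16', '128', '171']
0.6 [' 48', '  7', '  7', ' 42', '  6', '  2', ' 13', ' 25', '  5', ' 11', '  5']
0.7 [' 65', ' 53', ' 58', ' 50', '  7', '179', '154', '155', '157', '157', '159']
0.8 [' 39', ' 13', ' 56', ' 54', ' 15', '200', '175', '176', '178', '179', '180']
0.9 [' 39', ' 17', ' 13', '  7', '  6', '222', '197', '202', '204', '205', '206']
1.0 [' . ', ' 12', ' 11', '  7', '  7', '237', '218', '218', '220', '222', '223']
```

Emit:
{"api": "drive_tool", "payload": {"steps": [{"linear": [1,-0.2,0],"angular": [0,0,-0.19],"fingers": 85},{"linear": [1,0,0],"angular": [0,0,0],"fingers": 85},{"linear": [1,0,0],"angular": [0,0,0],"fingers": 85},{"linear": [1,0,0],"angular": [0,0,0],"fingers": 85},{"linear": [1,0,0],"angular": [0,0,0],"fingers": 85},{"linear": [1,0,0],"angular": [0,0,0],"fingers": 85},{"linear": [1,0,0],"angular": [0,0,0],"fingers": 85},{"linear": [1,0,0],"angular": [0,0,0],"fingers": 85},{"linear": [1,0,0],"angular": [0,0,0],"fingers": 85},{"linear": [1,0,0],"angular": [0,0,0],"fingers": 85}]}}

```text
time_s: 1.1
tcp_pos: [0.3082, -0.4341, 0.3035]
orientation: [0.982, 0.191, -0.0, -0.0]
wrist_force: [0.9, -0.1, 1.0]
width: 0.0849
gripper_force: 0.0
```

Run:
```python
from h import *
print(status.state()['qpos'])
for n in("top","side"):
    W=cloud(n,np.load(n+"0.npy"))
    for y0 in np.arange(.18,.36,.02):
        m=(W[...,2]>.06)&(W[...,0]>.3)&(W[...,0]<.7)&(W[...,1]>=y0)&(W[...,1]<y0+.02)
        if m.sum()>5: print(n,"%.2f"%y0,m.sum(),W[m].min(0).round(3),W[m].max(0).round(3))
```

```text
[-9.53401986e-01  2.51519463e-01  3.63823873e-03  1.32377191e+00
  2.30809048e-05  1.80412957e+00]
top 0.24 33 [0.481 0.256 0.129] [0.497 0.26  0.148]
top 0.26 315 [0.446 0.26  0.118] [0.506 0.28  0.169]
top 0.28 465 [0.408 0.28  0.125] [0.503 0.3   0.181]
top 0.30 542 [0.37 0.3  0.12] [0.501 0.32  0.185]
top 0.32 648 [0.342 0.32  0.06 ] [0.501 0.34  0.181]
top 0.34 256 [0.342 0.34  0.063] [0.499 0.36  0.165]
side 0.24 45 [0.478 0.251 0.12 ] [0.502 0.26  0.148]
side 0.26 210 [0.444 0.26  0.113] [0.507 0.28  0.165]
side 0.28 182 [0.407 0.28  0.129] [0.502 0.3   0.176]
side 0.30 186 [0.369 0.3   0.125] [0.501 0.32  0.181]
side 0.32 328 [0.343 0.32  0.06 ] [0.5   0.34  0.178]
side 0.34 93 [0.342 0.34  0.062] [0.5  0.36 0.16]
```

Emit:
{"api": "drive_tool", "payload": {"steps": [{"linear": [1,-1,0],"angular": [0,0,0],"fingers": 85},{"linear": [1,-1,0],"angular": [0,0,0],"fingers": 85},{"linear": [1,-1,0],"angular": [0,0,0],"fingers": 85},{"linear": [1,-1,0],"angular": [0,0,0],"fingers": 85},{"linear": [1,-1,0],"angular": [0,0,0],"fingers": 85},{"linear": [1,-1,0],"angular": [0,0,0],"fingers": 85},{"linear": [1,-1,0],"angular": [0,0,0],"fingers": 85},{"linear": [1,-1,0],"angular": [0,0,0],"fingers": 85},{"linear": [1,-1,0],"angular": [0,0,0],"fingers": 85},{"linear": [1,-1,0],"angular": [0,0,0],"fingers": 85}]}}

```text
time_s: 2.1
tcp_pos: [0.4182, -0.1731, 0.3037]
orientation: [0.982, 0.191, -0.0, -0.0]
wrist_force: [0.2, -0.5, 0.4]
width: 0.0853
gripper_force: 0.0
```

Emit:
{"api": "drive_tool", "payload": {"steps": [{"linear": [1,-1,0],"angular": [0,0,0],"fingers": 60},{"linear": [1,-1,0],"angular": [0,0,0],"fingers": 60},{"linear": [1,-1,0],"angular": [0,0,0],"fingers": 60},{"linear": [1,-1,0],"angular": [0,0,0],"fingers": 60},{"linear": [1,-1,0],"angular": [0,0,0],"fingers": 60},{"linear": [1,-1,0],"angular": [0,0,0],"fingers": 60},{"linear": [1,-1,0],"angular": [0,0,0],"fingers": 60},{"linear": [1,-1,0],"angular": [0,0,0],"fingers": 60},{"linear": [1,-1,0],"angular": [0,0,0],"fingers": 60},{"linear": [1,-1,0],"angular": [0,0,0],"fingers": 60}]}}

```text
time_s: 3.1
tcp_pos: [0.5287, 0.0873, 0.3036]
orientation: [0.982, 0.191, -0.0, -0.0]
wrist_force: [0.0, -0.2, 0.5]
width: 0.06
gripper_force: 0.0
```

Emit:
{"api": "drive_tool", "payload": {"steps": [{"linear": [1,-1,0],"angular": [0,0,0],"fingers": 60},{"linear": [1,-1,0],"angular": [0,0,0],"fingers": 60},{"linear": [0.85,-0.95,0],"angular": [0,0,0],"fingers": 60},{"linear": [0,0,0],"angular": [0,0,-0.19],"fingers": 60},{"linear": [0,0,0],"angular": [0,0,-0.19],"fingers": 60},{"linear": [0,0,0],"angular": [0,0,-0.19],"fingers": 60},{"linear": [0,0,0],"angular": [0,0,-0.19],"fingers": 60},{"linear": [0,0,0],"angular": [0,0,-0.19],"fingers": 60},{"linear": [0,0,0],"angular": [0,0,-0.19],"fingers": 60},{"linear": [0,0,0],"angular": [0,0,-0.19],"fingers": 60}]}}

```text
time_s: 4.1
tcp_pos: [0.5591, 0.1622, 0.3035]
orientation: [0.754, 0.657, -0.0, -0.0]
wrist_force: [-0.1, -0.4, -0.2]
width: 0.0602
gripper_force: 0.0
```

Emit:
{"api": "drive_tool", "payload": {"steps": [{"linear": [0,0,0],"angular": [0,0,-0.19],"fingers": 60},{"linear": [0,0,0],"angular": [0,0,-0.19],"fingers": 60},{"linear": [0,0,0],"angular": [0,0,-0.19],"fingers": 60},{"linear": [0,0,0],"angular": [0,0,-0.19],"fingers": 60},{"linear": [0,0,0],"angular": [0,0,-0.19],"fingers": 60},{"linear": [0,0,0],"angular": [0,0,-0.19],"fingers": 60},{"linear": [0,0,0],"angular": [0,0,-0.19],"fingers": 60},{"linear": [0,0,0],"angular": [0,0,-0.19],"fingers": 60},{"linear": [0,0,0],"angular": [0,0,-0.19],"fingers": 60},{"linear": [0,0,0],"angular": [0,0,-0.19],"fingers": 60}]}}

```text
time_s: 5.1
tcp_pos: [0.5591, 0.1621, 0.3035]
orientation: [0.107, 0.994, -0.0, -0.0]
wrist_force: [-0.6, -0.2, -0.8]
width: 0.06
gripper_force: 0.0
```

Emit:
{"api": "drive_tool", "payload": {"steps": [{"linear": [0,0,0],"angular": [0,0,-0.19],"fingers": 60},{"linear": [0,0,0],"angular": [0,0,-0.19],"fingers": 60},{"linear": [0,0,0],"angular": [0,0,-0.19],"fingers": 60},{"linear": [0,0,0],"angular": [0,0,-0.19],"fingers": 60},{"linear": [0,0,0],"angular": [0,0,-0.19],"fingers": 60},{"linear": [0,0,0],"angular": [0,0,-0.19],"fingers": 60},{"linear": [0,0,0],"angular": [0,0,-0.19],"fingers": 60},{"linear": [0,0,0],"angular": [0,0,-0.19],"fingers": 60},{"linear": [0,0,0],"angular": [0,0,-0.19],"fingers": 60},{"linear": [0,0,0],"angular": [0,0,-0.19],"fingers": 60}]}}

```text
time_s: 6.1
tcp_pos: [0.5591, 0.1621, 0.3035]
orientation: [-0.596, 0.803, 0.0, -0.0]
wrist_force: [-0.0, -0.3, -0.3]
width: 0.0598
gripper_force: 0.0
```

```bash
cat >> h.py <<'E'
def go(x,y,z,psi=None):
    """needed shift in tool units (rows*scale) and turn units, tool pointing down"""
    s=status.state();q=s['orientation'];p=s['tcp_pos']
    from scipy.spatial.transform import Rotation as R
    M=R.from_quat(q).as_matrix();a=np.degrees(np.arctan2(M[1,0],M[0,0]))
    d=M.T@(np.array([x,y,z])-p)/.02
    t=None if psi is None else -((psi-a+180)%360-180)/45
    print("t",s['time_s'],"tcp",p.round(4),"psi",a.round(2),"tilt",np.degrees(np.arccos(-M[2,2])).round(2),"q1,q6",np.degrees(s['qpos'][[0,5]]).round(1),"units",d.round(2),"turn",t)
E
python3 -c "
from h import *
go(.5595,.1635,.101,-100.3)"
```

```text
t 6.1 tcp [0.5591 0.1621 0.3035] psi -106.79 tilt 0.05 q1,q6 [ 16.2 -57. ] units [-7.000e-02 -1.000e-02  1.012e+01] turn -0.14432218532573543
```

Emit:
{"api": "drive_tool", "payload": {"steps": [{"linear": [-0.07,0,1],"angular": [0,0,-0.14],"fingers": 40},{"linear": [0,0,1],"angular": [0,0,0],"fingers": 40},{"linear": [0,0,1],"angular": [0,0,0],"fingers": 40},{"linear": [0,0,1],"angular": [0,0,0],"fingers": 40},{"linear": [0,0,1],"angular": [0,0,0],"fingers": 40},{"linear": [0,0,1],"angular": [0,0,0],"fingers": 40},{"linear": [0,0,1],"angular": [0,0,0],"fingers": 40},{"linear": [0,0,1],"angular": [0,0,0],"fingers": 40},{"linear": [0,0,1],"angular": [0,0,0],"fingers": 40},{"linear": [0,0,1],"angular": [0,0,0],"fingers": 40}]}}

```text
time_s: 7.1
tcp_pos: [0.5594, 0.1635, 0.1028]
orientation: [-0.637, 0.771, 0.0, -0.0]
wrist_force: [-0.7, 0.2, -0.4]
width: 0.04
gripper_force: 0.0
```

Emit:
{"api": "drive_tool", "payload": {"steps": [{"linear": [0,0,0.1],"angular": [0,0,0],"fingers": 40},{"linear": [0,0,0],"angular": [0,0,0],"fingers": 5},{"linear": [0,0,0],"angular": [0,0,0],"fingers": 5},{"linear": [0,0,0],"angular": [0,0,0],"fingers": 5},{"linear": [0,0,0],"angular": [0,0,0],"fingers": 5},{"linear": [0,0,0],"angular": [0,0,0],"fingers": 5},{"linear": [0,0,0],"angular": [0,0,0],"fingers": 5},{"linear": [0,0,0],"angular": [0,0,0],"fingers": 5},{"linear": [0,0,0],"angular": [0,0,0],"fingers": 5},{"linear": [0,0,0],"angular": [0,0,0],"fingers": 5}]}}

```text
time_s: 8.1
tcp_pos: [0.5599, 0.1637, 0.1029]
orientation: [-0.637, 0.771, -0.0, 0.001]
wrist_force: [-3.1, 0.5, 6.5]
width: 0.0109
gripper_force: 59.9
```

Emit:
{"api": "drive_tool", "payload": {"steps": [{"linear": [0,0,0],"angular": [0,0,0.16],"fingers": 5},{"linear": [0,0,0],"angular": [0,0,0.16],"fingers": 5},{"linear": [0,0,0],"angular": [0,0,0.16],"fingers": 5},{"linear": [0,0,0],"angular": [0,0,0.16],"fingers": 5},{"linear": [0,0,0],"angular": [0,0,0.16],"fingers": 5},{"linear": [0,0,0],"angular": [0,0,0.16],"fingers": 5},{"linear": [0,0,0],"angular": [0,0,0.16],"fingers": 5},{"linear": [0,0,0],"angular": [0,0,0.16],"fingers": 5},{"linear": [0,0,0],"angular": [0,0,0.18],"fingers": 5},{"linear": [0,0,0],"angular": [0,0,0],"fingers": 5}]}}

```text
time_s: 9.1
tcp_pos: [0.56, 0.1636, 0.1029]
orientation: [-0.115, 0.993, 0.0, 0.001]
wrist_force: [-2.6, -0.5, 6.0]
width: 0.0106
gripper_force: 59.9
```

Run:
```python
from h import *
go(.5595,.1635,.101,-166.8)
p,d=capture("side");cv2.imwrite("pics/s2.png",cv2.resize(p[110:210,220:380],None,fx=4,fy=4))
```

```text
t 9.1 tcp [0.56   0.1636 0.1029] psi -166.84 tilt 0.07 q1,q6 [16.3  3.1] units [0.03 0.   0.09] turn -0.000953202070783416
```

View pics/s2.png

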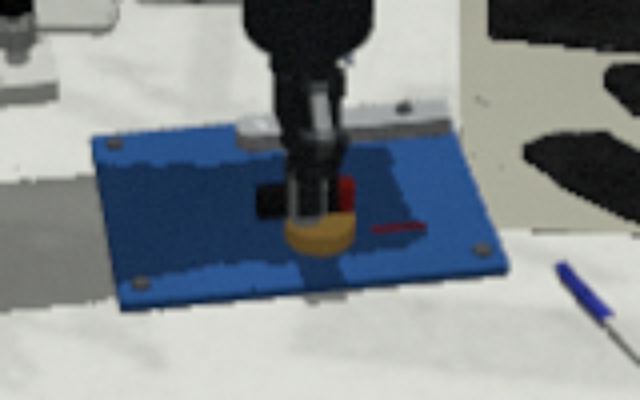

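Emit:
{"api": "drive_tool", "payload": {"steps": [{"linear": [0,0,0],"angular": [0,0,0],"fingers": 45},{"linear": [0,0,0],"angular": [0,0,0],"fingers": 45},{"linear": [0,0,0],"angular": [0,0,0],"fingers": 45},{"linear": [0,0,0],"angular": [0,0,0],"fingers": 45},{"linear": [0,0,-1],"angular": [0,0,0],"fingers": 45},{"linear": [0,0,-1],"angular": [0,0,0],"fingers": 45},{"linear": [0,0,-1],"angular": [0,0,0],"fingers": 70},{"linear": [0,0,-1],"angular": [0,0,0],"fingers": 70},{"linear": [0,0,-1],"angular": [0,0,0],"fingers": 70},{"linear": [0.26,-1,-1],"angular": [0,0,0],"fingers": 70}]}}

```text
time_s: 10.15
tcp_pos: [0.5594, 0.1442, 0.2227]
orientation: [-0.118, 0.993, 0.0, 0.0]
wrist_force: [0.0, -0.8, -0.9]
width: 0.0698
gripper_force: 0.0
```

Emit:
{"api": "drive_tool", "payload": {"steps": [{"linear": [0.26,-1,0],"angular": [0,0,0],"fingers": 70},{"linear": [0.26,-1,0],"angular": [0,0,0],"fingers": 70},{"linear": [0.26,-1,0],"angular": [0,0,0],"fingers": 70},{"linear": [0.26,-1,0],"angular": [0,0,0],"fingers": 70},{"linear": [0.26,-1,0],"angular": [0,0,0],"fingers": 70},{"linear": [0.26,-1,0],"angular": [0,0,0],"fingers": 70},{"linear": [0.26,-1,0],"angular": [0,0,0],"fingers": 70},{"linear": [0.26,-1,0],"angular": [0,0,0],"fingers": 70},{"linear": [0.26,-1,0],"angular": [0,0,0],"fingers": 70},{"linear": [0.26,-1,0],"angular": [0,0,0],"fingers": 70}]}}

```text
time_s: 11.15
tcp_pos: [0.5552, -0.0646, 0.2219]
orientation: [-0.117, 0.993, 0.0, -0.0]
wrist_force: [-0.2, 0.0, -0.5]
width: 0.07
gripper_force: 0.0
```

Emit:
{"api": "drive_tool", "payload": {"steps": [{"linear": [0.26,-1,0],"angular": [0,0,0],"fingers": 70},{"linear": [0.26,-1,0],"angular": [0,0,0],"fingers": 70},{"linear": [0.26,-1,0],"angular": [0,0,0],"fingers": 70},{"linear": [0.26,-1,0],"angular": [0,0,0],"fingers": 70},{"linear": [0.26,-1,0],"angular": [0,0,0],"fingers": 70},{"linear": [0.26,-1,0],"angular": [0,0,0],"fingers": 70},{"linear": [0.26,-1,0],"angular": [0,0,0],"fingers": 70},{"linear": [0.26,-1,0],"angular": [0,0,0],"fingers": 70},{"linear": [0.26,-1,0],"angular": [0,0,0],"fingers": 70},{"linear": [0.26,-1,0],"angular": [0,0,0],"fingers": 70}]}}

```text
time_s: 12.15
tcp_pos: [0.5511, -0.2712, 0.2218]
orientation: [-0.117, 0.993, 0.0, -0.0]
wrist_force: [-0.0, 0.4, 0.4]
width: 0.07
gripper_force: 0.0
```

Emit:
{"api": "drive_tool", "payload": {"steps": [{"linear": [0.26,-1,0],"angular": [0,0,0],"fingers": 70},{"linear": [0,0,0],"angular": [0,0,-0.188],"fingers": 70},{"linear": [0,0,0],"angular": [0,0,-0.188],"fingers": 70},{"linear": [0,0,0],"angular": [0,0,-0.188],"fingers": 70},{"linear": [0,0,0],"angular": [0,0,-0.188],"fingers": 70},{"linear": [0,0,0],"angular": [0,0,-0.188],"fingers": 70},{"linear": [0,0,0],"angular": [0,0,-0.188],"fingers": 70},{"linear": [0,0,0],"angular": [0,0,-0.188],"fingers": 70},{"linear": [0,0,0],"angular": [0,0,-0.188],"fingers": 70},{"linear": [0,0,0],"angular": [0,0,-0.188],"fingers": 70}]}}

```text
time_s: 13.15
tcp_pos: [0.5508, -0.291, 0.2217]
orientation: [-0.707, 0.707, 0.0, -0.0]
wrist_force: [0.2, 0.1, -0.4]
width: 0.0695
gripper_force: 0.0
```

Run:
```python
from h import *
go(.550,-.294,.082,-90.85)
p,d=capture("top");W=cloud("top",d);cv2.imwrite("pics/t3.png",p)
v,u=np.mgrid[:420,:560];roi=(u>140)&(u<200)&(v>180)&(v<240)
t=big(roi&(W[...,2]>.038)&(W[...,2]<.06));print("bar",t.sum(),rect(W[t]),W[t].mean(0))
```

```text
t 13.15 tcp [ 0.5508 -0.291   0.2217] psi -90.06 tilt 0.02 q1,q6 [ -27.8 -117.8] units [0.15 0.04 6.99] turn 0.01764710900861562
bar 193 ((560.5001220703125, 164.19606018066406), (60.21017837524414, 12.666765213012695), 12.737116813659668) [0.55973238 0.16332159 0.0494054 ]
```

View pics/t3.png

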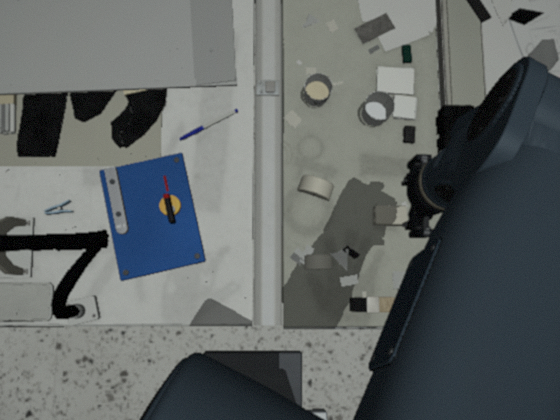

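Emit:
{"api": "drive_tool", "payload": {"steps": [{"linear": [0.15,0.04,1],"angular": [0,0,0.02],"fingers": 70},{"linear": [0,0,1],"angular": [0,0,0],"fingers": 70},{"linear": [0,0,1],"angular": [0,0,0],"fingers": 70},{"linear": [0,0,1],"angular": [0,0,0],"fingers": 70},{"linear": [0,0,1],"angular": [0,0,0],"fingers": 70},{"linear": [0,0,1],"angular": [0,0,0],"fingers": 70},{"linear": [0,0,0.7],"angular": [0,0,0],"fingers": 70},{"linear": [0,0,0.25],"angular": [0,0,0],"fingers": 70},{"linear": [0,0,0],"angular": [0,0,0],"fingers": 70},{"linear": [0,0,0],"angular": [0,0,0],"fingers": 55}]}}

```text
time_s: 14.2
tcp_pos: [0.5503, -0.2942, 0.0835]
orientation: [-0.699, 0.715, -0.0, 0.0]
wrist_force: [0.3, 0.0, 0.0]
width: 0.0569
gripper_force: 0.0
```

Emit:
{"api": "drive_tool", "payload": {"steps": [{"linear": [0,0,0],"angular": [0,0,0],"fingers": 30},{"linear": [0,0,0],"angular": [0,0,0],"fingers": 30},{"linear": [0,0,0],"angular": [0,0,0],"fingers": 30},{"linear": [0,0,0],"angular": [0,0,0],"fingers": 30},{"linear": [0,0,0],"angular": [0,0,0],"fingers": 30},{"linear": [0,0,0],"angular": [0,0,0],"fingers": 30},{"linear": [0,0,0],"angular": [0,0,0],"fingers": 30},{"linear": [0,0,0],"angular": [0,0,0],"fingers": 30},{"linear": [0,0,0],"angular": [0,0,0],"fingers": 30},{"linear": [0,0,0],"angular": [0,0,0],"fingers": 30}]}}

```text
time_s: 15.2
tcp_pos: [0.5506, -0.2943, 0.0841]
orientation: [-0.699, 0.715, -0.001, 0.0]
wrist_force: [-0.9, 0.2, 6.8]
width: 0.0389
gripper_force: 62.0
```

Emit:
{"api": "drive_tool", "payload": {"steps": [{"linear": [0,0,0],"angular": [0,0,0],"fingers": 55},{"linear": [0,0,0],"angular": [0,0,0],"fingers": 55},{"linear": [0,0,0],"angular": [0,0,0],"fingers": 55},{"linear": [0,0,0],"angular": [0,0,0],"fingers": 55},{"linear": [0.3,0,0],"angular": [0,0,0],"fingers": 55},{"linear": [0.3,0,0],"angular": [0,0,0],"fingers": 55},{"linear": [0,0,0],"angular": [0,0,0],"fingers": 30},{"linear": [0,0,0],"angular": [0,0,0],"fingers": 30},{"linear": [0,0,0],"angular": [0,0,0],"fingers": 30},{"linear": [0,0,0],"angular": [0,0,0],"fingers": 30}]}}

```text
time_s: 16.2
tcp_pos: [0.5499, -0.3063, 0.0832]
orientation: [-0.699, 0.715, -0.0, -0.0]
wrist_force: [-0.7, -1.6, 4.0]
width: 0.0389
gripper_force: 61.5
```

Emit:
{"api": "drive_tool", "payload": {"steps": [{"linear": [0,0,0],"angular": [0,0,0],"fingers": 30},{"linear": [0,0,0],"angular": [0,0,0],"fingers": 30},{"linear": [0,0,0],"angular": [0,0,0],"fingers": 30},{"linear": [0,0,-0.5],"angular": [0,0,0],"fingers": 30},{"linear": [0,0,-1],"angular": [0,0,0],"fingers": 30},{"linear": [0,0,-1],"angular": [0,0,0],"fingers": 30},{"linear": [0,0,-1],"angular": [0,0,0],"fingers": 30},{"linear": [0,0,-1],"angular": [0,0,0],"fingers": 30},{"linear": [0,0,-1],"angular": [0,0,0],"fingers": 30},{"linear": [0,0,-1],"angular": [0,0,0],"fingers": 30}]}}

```text
time_s: 17.2
tcp_pos: [0.5493, -0.3053, 0.2138]
orientation: [-0.699, 0.715, 0.001, 0.0]
wrist_force: [0.0, 0.2, -0.9]
width: 0.039
gripper_force: 61.1
```

```bash
cat >> h.py <<'E'
# fixture: yaw 13.1 deg, origin from plate rect and bar centre
YAW=13.1;c_,s_=np.cos(np.radians(YAW)),np.sin(np.radians(YAW))
PIV=np.array([.5593,.1634]);ORG=PIV+.058*np.array([-s_,c_])
def fx(x,y): return ORG+x*np.array([c_,s_])+y*np.array([-s_,c_])
def infx(P): d=np.asarray(P)[...,:2]-ORG; return np.stack([d[...,0]*c_+d[...,1]*s_,-d[...,0]*s_+d[...,1]*c_],-1)
E
python3 - <<'E'
from h import *
s=status.state();print(s['width'],s['gripper_force'],ORG)
go(*fx(-.080,-.012),s['tcp_pos'][2],YAW-90)
E
```

```text
0.03903931694795962 61.08203172683716 [0.54615422 0.21989061]
t 17.2 tcp [ 0.5493 -0.3053  0.2138] psi -91.29 tilt 0.09 q1,q6 [ -29.1 -117.8] units [-24.67   4.47   0.04] turn -0.3196823484302488
```

Emit:
{"api": "drive_tool", "payload": {"steps": [{"linear": [-0.99,0.18,0],"angular": [0,0,0],"fingers": 30},{"linear": [-0.99,0.18,0],"angular": [0,0,0],"fingers": 30},{"linear": [-0.99,0.18,0],"angular": [0,0,0],"fingers": 30},{"linear": [-0.99,0.18,0],"angular": [0,0,0],"fingers": 30},{"linear": [-0.99,0.18,0],"angular": [0,0,0],"fingers": 30},{"linear": [-0.99,0.18,0],"angular": [0,0,0],"fingers": 30},{"linear": [-0.99,0.18,0],"angular": [0,0,0],"fingers": 30},{"linear": [-0.99,0.18,0],"angular": [0,0,0],"fingers": 30},{"linear": [-0.99,0.18,0],"angular": [0,0,0],"fingers": 30},{"linear": [-0.99,0.18,0],"angular": [0,0,0],"fingers": 30}]}}

```text
time_s: 18.2
tcp_pos: [0.5177, -0.1055, 0.2129]
orientation: [-0.699, 0.715, 0.0, 0.0]
wrist_force: [-0.9, -0.4, -0.7]
width: 0.0388
gripper_force: 61.1
```

Emit:
{"api": "drive_tool", "payload": {"steps": [{"linear": [-0.99,0.18,0],"angular": [0,0,0],"fingers": 30},{"linear": [-0.99,0.18,0],"angular": [0,0,0],"fingers": 30},{"linear": [-0.99,0.18,0],"angular": [0,0,0],"fingers": 30},{"linear": [-0.99,0.18,0],"angular": [0,0,0],"fingers": 30},{"linear": [-0.99,0.18,0],"angular": [0,0,0],"fingers": 30},{"linear": [-0.99,0.18,0],"angular": [0,0,0],"fingers": 30},{"linear": [-0.99,0.18,0],"angular": [0,0,0],"fingers": 30},{"linear": [-0.99,0.18,0],"angular": [0,0,0],"fingers": 30},{"linear": [-0.99,0.18,0],"angular": [0,0,0],"fingers": 30},{"linear": [-0.99,0.18,0],"angular": [0,0,0],"fingers": 30}]}}

```text
time_s: 19.2
tcp_pos: [0.4859, 0.093, 0.213]
orientation: [-0.699, 0.715, 0.0, -0.0]
wrist_force: [0.2, 0.2, -0.6]
width: 0.039
gripper_force: 61.1
```

Emit:
{"api": "drive_tool", "payload": {"steps": [{"linear": [-0.99,0.18,0],"angular": [0,0,0],"fingers": 30},{"linear": [-0.99,0.18,0],"angular": [0,0,0],"fingers": 30},{"linear": [-0.99,0.18,0],"angular": [0,0,0],"fingers": 30},{"linear": [-0.99,0.18,0],"angular": [0,0,0],"fingers": 30},{"linear": [-0.9,0.15,0],"angular": [0,0,0],"fingers": 30},{"linear": [0,0,0],"angular": [0,0,-0.16],"fingers": 30},{"linear": [0,0,0],"angular": [0,0,-0.16],"fingers": 30},{"linear": [0,0,0],"angular": [0,0,0],"fingers": 30},{"linear": [0,0,0],"angular": [0,0,0],"fingers": 30},{"linear": [0,0,0],"angular": [0,0,0],"fingers": 30}]}}

```text
time_s: 20.2
tcp_pos: [0.4713, 0.1892, 0.213]
orientation: [0.782, -0.623, -0.0, -0.0]
wrist_force: [-0.3, -0.2, -0.1]
width: 0.0389
gripper_force: 61.2
```

Run:
```python
from h import *
s=status.state();print(s['width'],s['gripper_force'])
go(*fx(-.080,-.012),.092,YAW-90)
p,d=capture("side");cv2.imwrite("pics/s4.png",cv2.resize(p[60:210,180:380],None,fx=3.5,fy=3.5))
```

```text
0.0389212299459005 61.1742639541626
t 20.2 tcp [0.4713 0.1892 0.213 ] psi -77.06 tilt 0.01 q1,q6 [ 21.9 -81.1] units [-0.04  0.01  6.05] turn -0.0036298234863649114
```

View pics/s4.png

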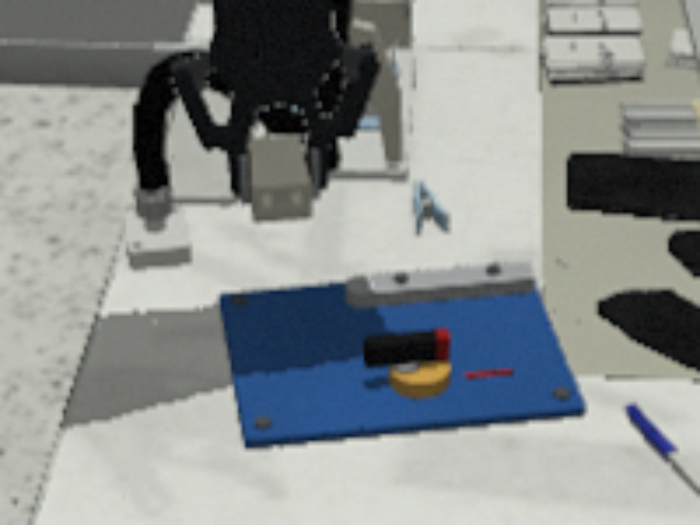

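Emit:
{"api": "drive_tool", "payload": {"steps": [{"linear": [-0.04,0,1],"angular": [0,0,0],"fingers": 30},{"linear": [0,0,1],"angular": [0,0,0],"fingers": 30},{"linear": [0,0,1],"angular": [0,0,0],"fingers": 30},{"linear": [0,0,1],"angular": [0,0,0],"fingers": 30},{"linear": [0,0,1],"angular": [0,0,0],"fingers": 30},{"linear": [0,0,0.7],"angular": [0,0,0],"fingers": 30},{"linear": [0,0,0.25],"angular": [0,0,0],"fingers": 30},{"linear": [0,0,0.1],"angular": [0,0,0],"fingers": 30},{"linear": [0,0,0],"angular": [0,0,0],"fingers": 30},{"linear": [0,0,0],"angular": [0,0,0],"fingers": 30}]}}

```text
time_s: 21.25
tcp_pos: [0.4718, 0.1901, 0.0926]
orientation: [0.783, -0.622, 0.0, -0.001]
wrist_force: [0.3, 0.7, -1.9]
width: 0.0389
gripper_force: 61.1
```

Run:
```python
from h import *
s=status.state();print(s['wrist_force'])
go(*fx(-.080,-.012),.089,YAW-90)
p,d=capture("side");cv2.imwrite("pics/s5.png",cv2.resize(p[90:210,220:360],None,fx=5,fy=5))
W=cloud("side",d);F=infx(W)
# near face of the block (disc side) and the disc-side edge
m=big((W[...,2]>.014)&(W[...,2]<.034)&(F[...,0]>-.11)&(F[...,0]<-.045)&(np.abs(F[...,1])<.05)&(p.min(-1)>60))
print(m.sum(),np.percentile(F[m],[5,50,95],axis=0).round(4).tolist())
```

```text
[ 0.30899271  0.7439048  -1.89580285]
t 21.25 tcp [0.4718 0.1901 0.0926] psi -76.92 tilt 0.07 q1,q6 [ 21.9 -81.1] units [-0.01  0.04  0.18] turn -0.0005530190447681586
117 [[-0.0987, -0.0354], [-0.0782, -0.0316], [-0.0586, -0.0216]]
```

View pics/s5.png

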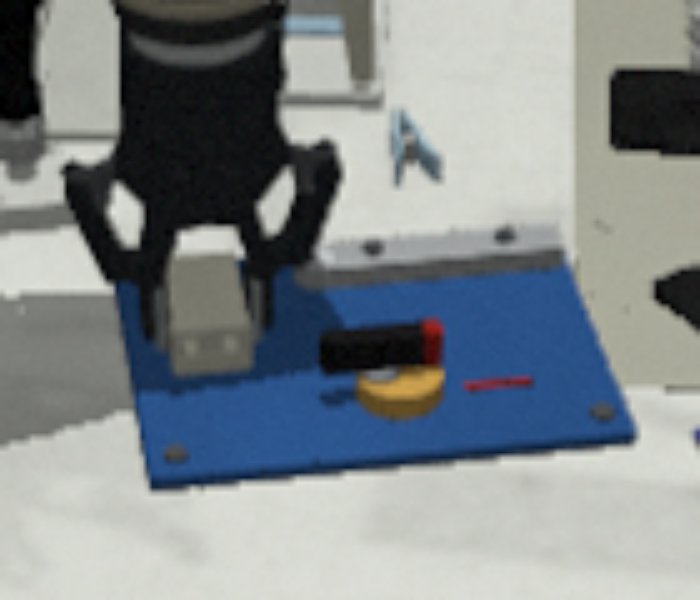

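Emit:
{"api": "drive_tool", "payload": {"steps": [{"linear": [0,0,0.05],"angular": [0,0,0],"fingers": 30},{"linear": [0,0,0.05],"angular": [0,0,0],"fingers": 30},{"linear": [0,0,0.05],"angular": [0,0,0],"fingers": 30},{"linear": [0,0,0.03],"angular": [0,0,0],"fingers": 30},{"linear": [0,0,0],"angular": [0,0,0],"fingers": 30},{"linear": [0,0,0],"angular": [0,0,0],"fingers": 30},{"linear": [0,0,0],"angular": [0,0,0],"fingers": 30},{"linear": [0,0,0],"angular": [0,0,0],"fingers": 30},{"linear": [0,0,0],"angular": [0,0,0],"fingers": 30},{"linear": [0,0,0],"angular": [0,0,0],"fingers": 30}]}}

```text
time_s: 22.3
tcp_pos: [0.4714, 0.1899, 0.0883]
orientation: [0.783, -0.622, -0.0, -0.0]
wrist_force: [0.3, 0.2, -1.5]
width: 0.039
gripper_force: 61.1
```

Emit:
{"api": "drive_tool", "payload": {"steps": [{"linear": [0,-0.25,0.02],"angular": [0,0,0],"fingers": 30},{"linear": [0,-0.25,0.02],"angular": [0,0,0],"fingers": 30},{"linear": [0,-0.25,0],"angular": [0,0,0],"fingers": 30},{"linear": [0,-0.25,0],"angular": [0,0,0],"fingers": 30},{"linear": [0,-0.25,0],"angular": [0,0,0],"fingers": 30},{"linear": [0,-0.25,0],"angular": [0,0,0],"fingers": 30},{"linear": [0,-0.25,0],"angular": [0,0,0],"fingers": 30},{"linear": [0,-0.25,0],"angular": [0,0,0],"fingers": 30},{"linear": [0,-0.25,0],"angular": [0,0,0],"fingers": 30},{"linear": [0,-0.25,0],"angular": [0,0,0],"fingers": 30}]}}

```text
time_s: 23.3
tcp_pos: [0.5197, 0.2012, 0.0881]
orientation: [0.783, -0.622, -0.0, 0.0]
wrist_force: [-5.7, -1.4, 11.2]
width: 0.0389
gripper_force: 62.4
```

Run:
```python
from h import *
s=status.state();print(s['wrist_force'],infx(s['tcp_pos']))
go(*fx(.070,-.012),.088,YAW-90)
p,d=capture("side");cv2.imwrite("pics/s6.png",cv2.resize(p[90:210,220:360],None,fx=5,fy=5))
```

```text
[-5.7175019  -1.4121719  11.18785506] [-0.02996194 -0.01217992]
t 23.3 tcp [0.5197 0.2012 0.0881] psi -76.89 tilt 0.07 q1,q6 [ 21.2 -82. ] units [-0.01 -5.   -0.  ] turn 0.00017330446627031253
```

View pics/s6.png

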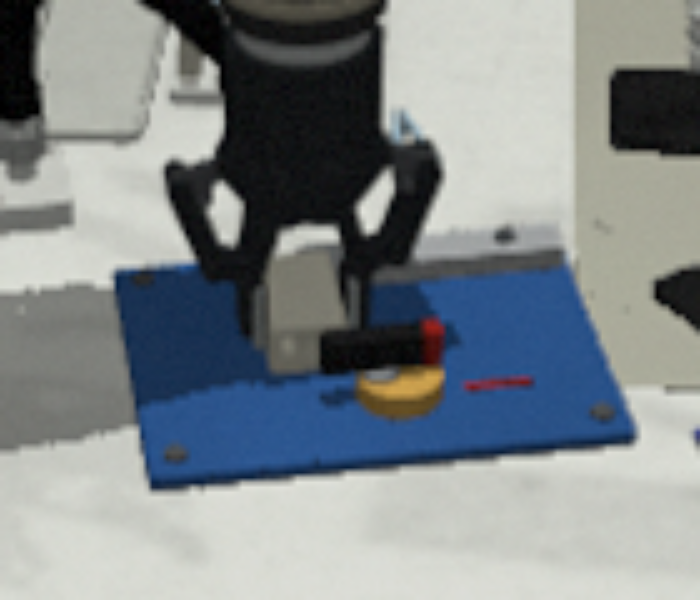

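Emit:
{"api": "drive_tool", "payload": {"steps": [{"linear": [0,-0.25,0],"angular": [0,0,0],"fingers": 30},{"linear": [0,-0.25,0],"angular": [0,0,0],"fingers": 30},{"linear": [0,-0.25,0],"angular": [0,0,0],"fingers": 30},{"linear": [0,-0.25,0],"angular": [0,0,0],"fingers": 30},{"linear": [0,-0.25,0],"angular": [0,0,0],"fingers": 30},{"linear": [0,-0.25,0],"angular": [0,0,0],"fingers": 30},{"linear": [0,-0.25,0],"angular": [0,0,0],"fingers": 30},{"linear": [0,-0.25,0],"angular": [0,0,0],"fingers": 30},{"linear": [0,-0.25,0],"angular": [0,0,0],"fingers": 30},{"linear": [0,-0.25,0],"angular": [0,0,0],"fingers": 30}]}}

```text
time_s: 24.35
tcp_pos: [0.5686, 0.2126, 0.0881]
orientation: [0.783, -0.622, -0.0, 0.0]
wrist_force: [-5.8, -0.9, 7.9]
width: 0.039
gripper_force: 62.2
```

Emit:
{"api": "drive_tool", "payload": {"steps": [{"linear": [0,-0.25,0],"angular": [0,0,0],"fingers": 30},{"linear": [0,-0.25,0],"angular": [0,0,0],"fingers": 30},{"linear": [0,-0.25,0],"angular": [0,0,0],"fingers": 30},{"linear": [0,-0.25,0],"angular": [0,0,0],"fingers": 30},{"linear": [0,-0.25,0],"angular": [0,0,0],"fingers": 30},{"linear": [0,-0.25,0],"angular": [0,0,0],"fingers": 30},{"linear": [0,-0.25,0],"angular": [0,0,0],"fingers": 30},{"linear": [0,-0.25,0],"angular": [0,0,0],"fingers": 30},{"linear": [0,-0.25,0],"angular": [0,0,0],"fingers": 30},{"linear": [0,-0.25,0],"angular": [0,0,0],"fingers": 30}]}}

```text
time_s: 25.35
tcp_pos: [0.6174, 0.2239, 0.0881]
orientation: [0.783, -0.622, -0.0, 0.0]
wrist_force: [-5.5, -1.3, 8.5]
width: 0.0387
gripper_force: 62.1
```

Emit:
{"api": "drive_tool", "payload": {"steps": [{"linear": [0,0,0],"angular": [0,0,0],"fingers": 58},{"linear": [0,0,0],"angular": [0,0,0],"fingers": 58},{"linear": [0,0,0],"angular": [0,0,0],"fingers": 58},{"linear": [0,0,0],"angular": [0,0,0],"fingers": 58},{"linear": [0,0,-0.5],"angular": [0,0,0],"fingers": 58},{"linear": [0,0,-1],"angular": [0,0,0],"fingers": 58},{"linear": [0,0,-1],"angular": [0,0,0],"fingers": 58},{"linear": [0,0,-1],"angular": [0,0,0],"fingers": 58},{"linear": [0,0,-1],"angular": [0,0,0],"fingers": 58},{"linear": [0,0,-1],"angular": [0,0,0],"fingers": 58}]}}

```text
time_s: 26.35
tcp_pos: [0.6174, 0.2239, 0.1993]
orientation: [0.783, -0.622, 0.0, -0.0]
wrist_force: [0.6, 0.3, -0.1]
width: 0.0578
gripper_force: 0.0
```

Emit:
{"api": "drive_tool", "payload": {"steps": [{"linear": [0.5,1,-0.5],"angular": [0,0,0],"fingers": 58},{"linear": [1,1,-0.5],"angular": [0,0,0],"fingers": 58},{"linear": [1,1,-0.5],"angular": [0,0,0],"fingers": 58},{"linear": [1,1,0],"angular": [0,0,0],"fingers": 58},{"linear": [1,1,0],"angular": [0,0,0],"fingers": 58},{"linear": [1,0,0],"angular": [0,0,0],"fingers": 58},{"linear": [1,0,0],"angular": [0,0,0],"fingers": 58},{"linear": [1,0,0],"angular": [0,0,0],"fingers": 58},{"linear": [1,0,0],"angular": [0,0,0],"fingers": 58},{"linear": [1,0,0],"angular": [0,0,0],"fingers": 58}]}}

```text
time_s: 27.35
tcp_pos: [0.5632, 0.0153, 0.2284]
orientation: [0.783, -0.622, 0.0, -0.0]
wrist_force: [0.0, -0.1, -0.0]
width: 0.0581
gripper_force: 0.0
```

Run:
```python
from h import *
p,d=capture("top");W=cloud("top",d);F=infx(W);cv2.imwrite("pics/t7.png",cv2.resize(p[140:290,80:280],None,fx=3.5,fy=3.5))
b=big((W[...,2]>.032)&(W[...,2]<.044)&(F[...,0]>.0)&(F[...,0]<.12)&(np.abs(F[...,1])<.045))
print("block",b.sum(),F[b].mean(0),W[b][:,2].mean(),rect(F[b]))
t=big((W[...,2]>.044)&(W[...,2]<.056)&(np.hypot(F[...,0],F[...,1]+.058)<.04));print("bar",t.sum(),rect(W[t]))
```

```text
block 627 [ 0.070629   -0.00030195] 0.03815466391248577 ((70.98045349121094, 0.08936309814453125), (66.73216247558594, 41.73604202270508), 89.18948364257812)Traceback (most recent call last):
  File "<stdin>", line 5, in <module>
  File "h.py", line 14, in big
    n,l,s,_=cv2.connectedComponentsWithStats(m.astype(np.uint8));return l==1+np.argmax(s[1:,4])
                                                                             ~~~~~~~~~^^^^^^^^^
    return _wrapfunc(a, 'argmax', axis=axis, out=out, **kwds)
    return bound(*args, **kwds)
ValueError: attempt to get argmax of an empty sequence
```

View pics/t7.png

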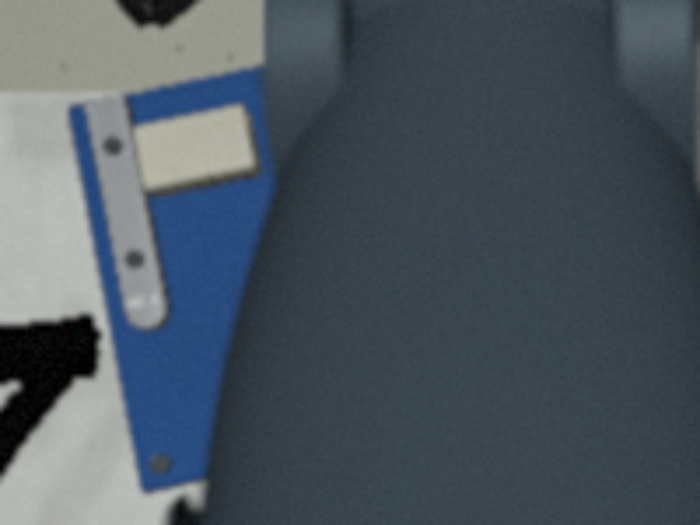

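Run:
```python
from h import *
p,d=capture("side");W=cloud("side",d);F=infx(W)
t=(W[...,2]>.044)&(W[...,2]<.056)&(np.hypot(F[...,0],F[...,1]+.058)<.04)
print(t.sum(),rect(F[t]) if t.sum()>20 else "")
if t.sum()>20:
    r=rect(F[t])
    L=r[2] if r[1][0]>r[1][1] else r[2]-90
    print("bar vs lane deg",L)
    if abs(L)<9 or abs(L-180)<9: print(finish_job())
```

```text
111 ((2.4650917053222656, -59.22895431518555), (17.803964614868164, 60.57475662231445), 89.63044738769531)
bar vs lane deg -0.3695526123046875Traceback (most recent call last):
  File "<stdin>", line 9, in <module>
NameError: name 'finish_job' is not defined
```

```bash
python3 -c "
from cell import finish_job
print(finish_job())"
```

```text
the job is handed in; nothing more can be done
None
```

I handed the job in at about 27 s of the 58 s allowed. By camera, the bolt's bar is about 0.4° off the lane direction. The gauge lies flat and crosswise at x ≈ 70 mm, y ≈ 0, and the robot is clear of everything; no verdict was returned.

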